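# Lock the jar mill's shaft with its pin

### The arm

A 7-joint arm with a two-finger parallel gripper is mounted at the origin on a cart in front of the work surface, level with it; the furniture and walls round the work are solid. World frame = base frame: x ahead of the robot, y to its left, z up, the work surface at z = 0. Lengths are in m, angles in rad, forces in N, time in s.
With the tool pointing down it reaches from about 0.425 to 0.825 m from the base axis. Payload 3.6 kg.
Tool frame: the origin (TCP) lies midway between the tips of the shut fingers; the grasp point (between the pads) lies 19 mm behind it; z points along the fingers, y is the line along which they close (so a half turn about z gives the same grasp; the last joint's range is limited). The gripper opens to 85 mm and grips with 20 to 120 N. Pads are 22 mm wide; open, the fingers measure 114 mm over their backs; the gripper's body (76 mm by 85 mm) begins 54 mm behind the grasp point. The pads swing forward as they close: fully open they stand 13 mm farther back than shut.
Start: joints at [1.077, 0.615, -0.013, 1.423, 0.008, 1.103, -0.04], TCP at [0.293, -0.58, 0.231] pointing down, gripper open.
Joint ranges: [-3.12, 3.12], [-0.3, 2.06], [-1.34, 1.32], [0.26, 2.42], [-1.36, 4.5], [0.01, 1.98], [-2.84, 2.84]. Speed limits (rad/s): [2.79, 2.79, 3.14, 3.14, 3.14, 3.14, 3.14].

### API

Orientations are given as a rotation vector (axis times angle).
In Python, from station import * gives the robot as it stands.
- The arm moves only by the tool step_arm, never from a script. Its argument "rows" is a list of rows, each a list of 5 numbers: the shift along the tool's x, y, z in m, then the turn about the tool's z in degrees, then the gripper's target within -1 to 1 (shut at 1, half-way at 0, fully open at -1). In form: [[x, y, z, roll, jaw], ...]. A call has 1 to 12 rows; each row is the pose to reach, as a shift and turn from the pose commanded when the call began, along the tool's axes at that moment; what a row does not reach only later rows make up. A row lasts 1/12 s, in which the tool goes at most 41.7 mm and 7.16 degrees, less where a joint would pass 70% of its speed; a pose out of reach is approached as far as the arm can. A call with a gripper value outside its range is refused whole. The fingers move at their own pace and stop on an object; "newtons" is the grip in N (left out, the last holds). Time passes only in rows, so rows that repeat a pose let the fingers close. It gives the time, the measured TCP pose, the force, the opening and the grip force at its end, in the units of the state.
- get_obs(): the state, without advancing time (a new reading comes with each control period).
- capture(name): name is "side" or "top" or "wrist"; returns a dict with "color" (420x560x3 uint8, red, green, blue), "mtx" (3x3 intrinsics, pixels), "pose" (4x4, takes a point from camera to world coordinates). Camera axes: x right, y down, z forward; pixel columns grow to the right and rows downward; lengths in m; the calibration is good to about 2 mm. A picture is of the moment at which its call begins. There is no depth.
- sign_off(): hands the job in; it is judged then, once.
The state is a dict: "time_s": time; "joints": joint angles; "qvel": joint speeds; "joint_efforts": joint torques, N m; "eef_pos": TCP position; "tool_rot": TCP orientation; "force": force on the tool from outside, world axes, zero at the start; "torque": the same for the moment, N m; "finger_gap": finger opening in m; "grasp_force": force on a finger pad.
Only numpy, scipy, OpenCV 4.12 (cv2) and the standard library are available. Lean on these libraries where they do the work, as an engineer would, in place of code of your own. Each camera call takes 0.05 s, during which the arm holds its last target. There are 200 camera calls.

### The job

The jar mill's shaft has to be locked so that its jar can be unscrewed: stand the red-headed lock pin in the hole on top of the mill's headstock, resting on the shaft, and let go of it. Then turn the crank slowly over the top, by feel, until the shaft's hidden cross-hole comes under the pin and the pin drops in by itself and stops the crank; do not force the crank against the pin. Finally push the pin fully home, its head sitting on the headstock, and leave the other things on the bench where they are.

Things in the scene. Friction and masses are not known exactly. Their poses are not given: they have to be found in the camera images.
- lock_pin: the lock pin: oiled steel shank 10 mm thick and 64 mm long, its lowest 3 mm a cone down to 5 mm, under a round red ribbed head 24 mm wide and 22 mm tall (64 to 86 mm above the tip); about 60 g. Origin at the tip, z along the pin up through the head. At the start it stands upright in one of the stand's two holes, 40 mm deep, its tip 8 mm above the bench
- mill: hand-cranked jar mill, fixed. Origin on the bench under the lock hole's axis; x runs level along the shaft from the crank (facing the robot) to the jar, y to the mill's left, z up. Blue headstock 70 x 56 mm with a bright cap, top 128 mm up; behind it, x = 50 to 184 mm, a white jar 92 mm thick with a black lid; base plate 262 x 112 x 16 mm, from x = -51 to 211 mm
- lock_hole (a point): centre of the mouth of the lock hole in the top of the headstock cap, 128 mm above the bench; upright bore 11.5 mm wide, 24 mm deep down to the shaft; axes as the mill's. A pin standing on the shaft has its tip 25 mm below this mouth; dropped into the cross-hole, about 38 mm; home, with its head on the cap, 64 mm
- shaft_middle (a point): point on the shaft's axis under the lock hole, 88 mm above the bench. The shaft is 30 mm thick, hidden in the headstock, with a 12 mm hole right across it. A pin on it falls in by its own weight when the hole comes upright under it, down to a spring ball at the shaft's middle; a steady push of 15 to 20 N on the head then takes it past the ball and home
- crank_centre (a point): point on the shaft's axis, 88 mm above the bench, level with the middle of the crank grip, which circles it 50 mm away in the upright plane across the shaft (the mill's y and z). Turning takes about 2 N at the grip. The crank is clamped to the shaft at an unknown angle: the cross-hole comes up somewhere between 32 degrees before the top and 54 degrees past it on the left
- crank_grip: black round grip of the crank, 20 mm thick, 52 mm long, parallel to the mill's x, free to spin on its peg. Origin at its middle. Starts on the mill's right (-y), 54 to 72 degrees from the top; stays where it is left. The dropped pin stops it: over some 15 N at the grip then bends the pin. Left under load it pinches the pin; turned back 6 mm it frees it (play 13 mm in all)
- pin_stand: wooden block 46 x 110 x 48 mm, fixed, with two holes 60 mm apart along its y, at y = -30 and +30 mm; origin at the centre of its underside. One hole holds the pin, the other the hex driver
- hex_driver: yellow-handled hex driver standing in the other hole of the stand, 116 mm long, handle 20 mm thick, its top 124 mm above the bench; not needed. Origin at its lower tip
- moisture_tin_4: closed round aluminium tin 59 mm wide, 38 mm high, right of the sink; not needed. Origin at its underside
- moisture_tin_7: another closed aluminium tin of the same size, right of the sink; not needed. Origin at its underside
- moisture_tin_19: open aluminium tin 55 mm wide, 32 mm high, right of the sink; not needed. Origin at its underside
- flat_brush: flat brush with an orange handle, 231 x 62 x 15 mm, lying near the front edge on the right; not needed. Origin at the middle of its underside

How it is judged:
By the outcome, as a careful person would: the job done as asked, in the order asked, and still so for the second after the job is handed in, with the robot touching nothing.
It also fails if it takes over 72 s, if anything falls off the work surface, if the arm or the gripper's body presses on something with over 40 N, if the wrist force passes 120 N, or if a joint passes its speed limit or range.

## Working session

There is one attempt and no reset: what is moved stays moved. The work goes in short steps, Python scripts to look and compute and a tool call to move; the robot and the scene stay as the last step left them, time stands still between calls to the robot, and variables do not carry over. Pictures are saved under pics/ and viewed, at most 10 in all, crops included, and the job is handed in when it is done.

Besides the shell and the picture viewer there is one more tool, called after "Call:" as name(argument=value, ...) on one line, values as JSON. step_arm: Moves the arm, as the interface text tells. Its arguments: {"type":"object","properties":{"rows":{"type":"array","items":{"type":"array","items":{"type":"number"}}},"newtons":{"type":"number"}},"required":["rows"]}

```bash
mkdir -p pics
python3 - <<'E'
from station import *
import cv2
o=get_obs();print({k:np.round(v,3).tolist() if 'np' in globals() else v for k,v in o.items()})
for n in("side","top"):
    c=capture(n);cv2.imwrite(f"pics/{n}0.png",c["color"][:,:,::-1]);print(n,c["mtx"].tolist(),c["pose"].round(4).tolist())
E
```

```text
{'time_s': 0.0, 'joints': array([ 1.07646677,  0.61591026, -0.01263041,  1.42489291,  0.00810144,
        1.10337549, -0.04035378]), 'qvel': array([-1.15900219e-03,  2.80564798e-04, -1.58512892e-03, -1.82398392e-03,
       -9.34426497e-04,  7.84973899e-05, -1.58047572e-04]), 'joint_efforts': array([ 4.24676164e-04, -4.69222856e+01,  2.59363214e-01, -1.71038264e+01,
        9.96909337e-03,  9.62856895e-03,  3.69159167e-06]), 'eef_pos': array([ 0.29279263, -0.57947641,  0.23014588]), 'tool_rot': array([-3.05359742e+00, -7.27802111e-01,  9.67003657e-04]), 'force': array([ 0.99354332,  0.23943879, -0.47767114]), 'torque': array([-0.02036538, -0.01654057,  0.00218605]), 'grasp_force': 0.0, 'finger_gap': 0.08538078054911727}
side [[539.0293343029489, 0.0, 277.39762567731617], [0.0, 539.0293343029489, 212.4068119773497], [0.0, 0.0, 1.0]] [[0.9663, -0.1602, 0.2015, 0.2319], [-0.2571, -0.5628, 0.7856, -1.1783], [-0.0124, -0.811, -0.585, 0.9815], [0.0, 0.0, 0.0, 1.0]]
top [[483.9889262455624, 0.0, 283.75369550259177], [0.0, 483.9889262455624, 214.06557548024142], [0.0, 0.0, 1.0]] [[-0.03, -0.9918, 0.1245, 0.3711], [-0.9994, 0.0318, 0.0124, 0.0062], [-0.0163, -0.1241, -0.9921, 1.5954], [0.0, 0.0, 0.0, 1.0]]
```

View pics/side0.png

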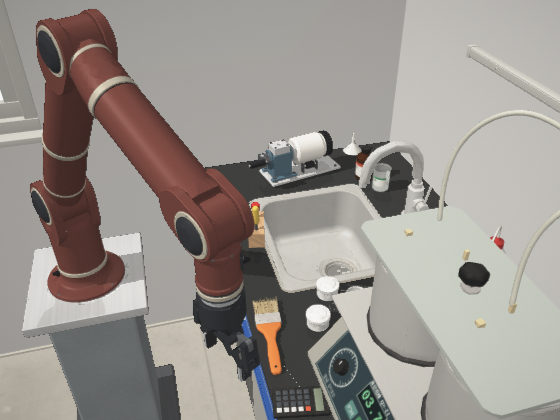

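View pics/top0.png

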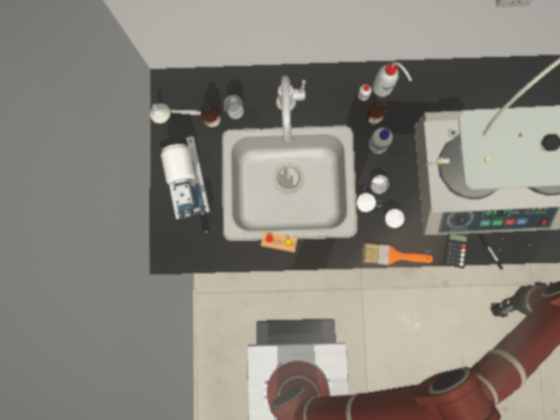

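Side: mill near (285,160), stand with pin near (257,212). Top: stand at (279,242) with the pin head (269,238) and the driver (289,242); mill headstock about (182,198), crank to its right (206,222).

```bash
cat > h.py <<'E'
from station import *
import numpy as np, cv2
from scipy.spatial.transform import Rotation as R
def ray(c,u,v):
    d=c["pose"][:3,:3]@np.linalg.inv(c["mtx"])@[u,v,1.]
    return c["pose"][:3,3],d/np.linalg.norm(d)
def onz(c,u,v,z):
    o,d=ray(c,u,v); return o+d*(z-o[2])/d[2]
def proj(c,p):
    q=np.linalg.inv(c["pose"])@np.r_[p,1]; q=c["mtx"]@q[:3]; return q[:2]/q[2]
def tri(a,b):
    (o1,d1),(o2,d2)=a,b
    s=np.linalg.lstsq(np.c_[d1,-d2],o2-o1,rcond=None)[0]
    return (o1+d1*s[0]+o2+d2*s[1])/2, np.linalg.norm(o1+d1*s[0]-o2-d2*s[1])
def blob(c,lo,hi,box):
    x0,y0,x1,y1=box; h=cv2.cvtColor(c["color"][y0:y1,x0:x1],cv2.COLOR_RGB2HSV)
    n,l,s,ce=cv2.connectedComponentsWithStats(cv2.inRange(h,lo,hi))
    if n<2: return None
    i=1+s[1:,4].argmax(); return ce[i]+[x0,y0],s[i]+[x0,y0,0,0,0]
E
python3 - <<'E'
from h import *
t=capture("top");s=capture("side")
a=cv2.resize(t["color"][130:260,140:310],None,fx=4.5,fy=4.5,interpolation=2)
b=cv2.resize(s["color"][120:260,230:350],None,fx=4.2,fy=4.2,interpolation=2)
cv2.imwrite("pics/t1.png",a[:,:,::-1]);cv2.imwrite("pics/s1.png",b[:,:,::-1])
for nm,lo,hi,z in(("red",(0,150,80),(6,255,255),.083),("yel",(22,150,80),(35,255,255),.115)):
  p=blob(t,lo,hi,(255,225,305,260));q=blob(s,lo,hi,(240,190,275,260))
  print(nm,p,q)
  if p: print(onz(t,*p[0],z))
  if p and q: print(tri(ray(t,*p[0]),ray(s,*q[0])))
E
```

```text
red (array([269.        , 238.24390244]), array([266, 235,   7,   7,  41])) (array([254.41935484, 204.06451613]), array([251, 202,   8,   6,  31]))
[0.48621058 0.07356629 0.083     ]
(array([0.48523842, 0.07316612, 0.092751  ]), np.float64(0.0004645729088168812))
yel (array([287.875     , 241.66666667]), array([286, 239,   5,   6,  24])) (array([255.3015873 , 214.95238095]), array([252, 207,   6,  17,  63]))
[0.47148282 0.01463615 0.115     ]
(array([0.47346734, 0.0146204 , 0.09713178]), np.float64(0.0015613533758418545))
```

View pics/t1.png

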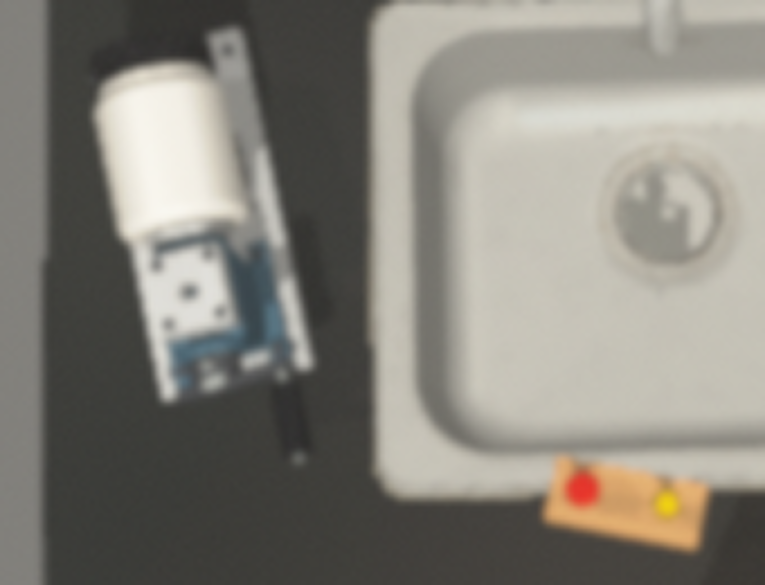

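View pics/s1.png

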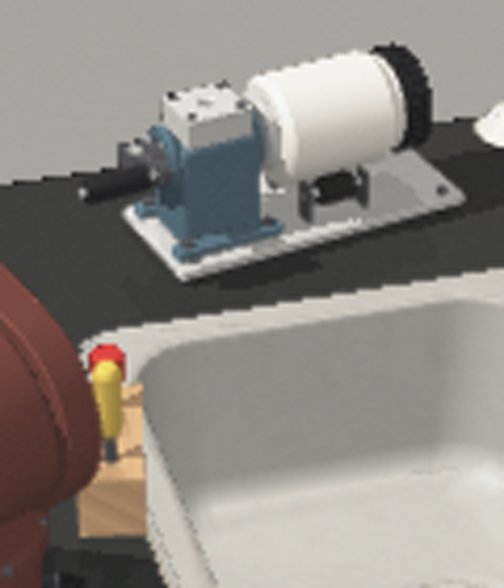

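Top crop: lock hole at (189,292); base plate's right edge from (312,368) to (240,30); grip from (283,380) to (298,460). Side crop: lock hole (206,101), grip tip (85,195), root (155,175).

Run:
```python
from h import *
t=capture("top");s=capture("side")
T=lambda u,v:((u+.5)/4.5-.5+140,(v+.5)/4.5-.5+130)
S=lambda u,v:((u+.5)/4.2-.5+230,(v+.5)/4.2-.5+120)
print("hole",onz(t,*T(189,292),.128),onz(s,*S(206,101),.128),tri(ray(t,*T(189,292)),ray(s,*S(206,101))))
a,b=onz(t,*T(312,368),.016),onz(t,*T(240,30),.016);print("edge",a,b,np.linalg.norm(a-b),np.degrees(np.arctan2(*(b-a)[1::-1])))
a,b=onz(t,*T(312,368),.016),onz(t,*T(165,402),.016);print("front",a,b,np.linalg.norm(a-b),np.degrees(np.arctan2(*(b-a)[1::-1])))
print("griptip",tri(ray(t,*T(298,458)),ray(s,*S(85,195))))
print("griproot",tri(ray(t,*T(285,385)),ray(s,*S(155,175))))
o=get_obs();r=R.from_rotvec(o["tool_rot"]).as_matrix();print(r.round(3))
```

```text
hole [0.62618727 0.33740547 0.128     ] [0.62938686 0.3401779  0.128     ] (array([0.62716258, 0.33678047, 0.12987689]), np.float64(0.002610969801910864))
edge [0.58622034 0.27242437 0.016     ] [0.8430603  0.32366792 0.016     ] 0.26190202474866797 11.28323693375614
front [0.58622034 0.27242437 0.016     ] [0.56456325 0.38062954 0.016     ] 0.11035120755638772 101.31810366814057
griptip (array([0.51364801, 0.26786435, 0.1031057 ]), np.float64(0.003137726701917141))
griproot (array([0.56699487, 0.27516219, 0.10722799]), np.float64(0.008936077358538075))
[[ 0.893  0.451 -0.   ]
 [ 0.451 -0.893  0.001]
 [-0.    -0.001 -1.   ]]
```

```bash
cat >> h.py <<'E'
def go(x,y,z,ang):
    "shift in tool axes (mm) and roll (deg) to bring the TCP to x,y,z with tool y at world angle ang"
    o=get_obs();r=R.from_rotvec(o["tool_rot"]).as_matrix()
    d=r.T@(np.array([x,y,z])-o["eef_pos"]); now=np.degrees(np.arctan2(r[1,1],r[0,1]))
    print("t",round(o["time_s"],2),"tcp",o["eef_pos"].round(4),"yang",now.round(2),"tilt z",r[:,2].round(4),"\n shift mm",(d*1000).round(1),"roll",-((ang-now+180)%360-180))
E
python3 -c "
from h import *
go(.4857,.0735,.2,-14)"
```

```text
t 0.3 tcp [ 0.293  -0.5799  0.2309] yang -63.2 tilt z [-4.e-04  8.e-04 -1.e+00] 
 shift mm [ 466.7 -496.3   31.3] roll -49.19532816144209
```

Call:
step_arm(rows=[[0.467,-0.496,0,-49,-0.2],[0.467,-0.496,0,-49,-0.2],[0.467,-0.496,0,-49,-0.2],[0.467,-0.496,0,-49,-0.2],[0.467,-0.496,0,-49,-0.2],[0.467,-0.496,0,-49,-0.2],[0.467,-0.496,0,-49,-0.2],[0.467,-0.496,0,-49,-0.2],[0.467,-0.496,0,-49,-0.2],[0.467,-0.496,0,-49,-0.2],[0.467,-0.496,0,-49,-0.2],[0.467,-0.496,0,-49,-0.2]], newtons=40)

```text
time_s: 1.3
eef_pos: [0.4351, -0.0989, 0.2317]
tool_rot: [2.479, 1.929, 0.001]
force: [0.3, -0.6, -0.8]
finger_gap: 0.0515
grasp_force: 0.0
```

```bash
python3 -c "
from h import *
go(.4857,.0735,.2,-14);print(get_obs()['finger_gap'],get_obs()['joints'].round(2))"
```

```text
t 1.3 tcp [ 0.4351 -0.0989  0.2317] yang -14.23 tilt z [ 8.e-04 -4.e-04 -1.e+00] 
 shift mm [179.5   6.7  31.7] roll -0.22508005221251892
0.05147770355825641 [ 0.44  0.32 -0.35  1.97  0.14  0.87 -0.23]
```

Call:
step_arm(rows=[[0.18,0.007,0.0,0,-0.2],[0.18,0.007,0.0,0,-0.2],[0.18,0.007,0.0,0,-0.2],[0.18,0.007,0.0,0,-0.2],[0.18,0.007,0.03,0,-0.2],[0.18,0.007,0.03,0,-0.2],[0.18,0.007,0.03,0,-0.2],[0.18,0.007,0.03,0,-0.2]])

```text
time_s: 1.97
eef_pos: [0.4859, 0.0708, 0.2016]
tool_rot: [2.48, 1.927, -0.001]
force: [0.3, -0.1, 0.8]
finger_gap: 0.0511
grasp_force: 0.0
```

Run:
```python
from h import *
go(.4857,.0735,.2,-14)
c=capture("wrist");cv2.imwrite("pics/w1.png",c["color"][:,:,::-1])
for nm,lo,hi,z in(("red",(0,150,60),(6,255,255),.094),("yel",(22,150,60),(35,255,255),.12)):
  p=blob(c,lo,hi,(0,0,560,420));print(nm,p)
  if p: print(onz(c,*p[0],z))
t=capture("top");p=blob(t,(0,150,80),(6,255,255),(255,225,305,260));print(p)
```

```text
t 1.97 tcp [0.4859 0.0708 0.2016] yang -14.29 tilt z [-2.0e-04 -1.1e-03 -1.0e+00] 
 shift mm [ 2.6 -0.8  1.6] roll -0.292337219559613
red (array([279.21805956, 200.7339097 ]), array([ 262,  182,   36,   38, 1041]))
[0.48737402 0.07793731 0.094     ]
yel (array([281.59151194, 287.85234306]), array([ 268,  261,   28,   52, 1131]))
[0.4759292  0.02672288 0.12      ]
None
```

View pics/w1.png

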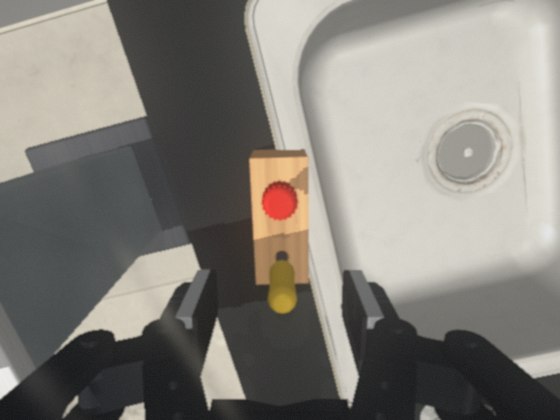

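The red head is at (279,201) between the fingers' lines, the driver handle at (282,288).

Call:
step_arm(rows=[[0.004,0,0.03,0,-0.2],[0.004,0,0.03,0,-0.2],[0.004,0,0.03,0,-0.2],[0.004,0,0.03,0,-0.2]])

```text
time_s: 2.4
eef_pos: [0.4872, 0.0753, 0.1724]
tool_rot: [2.48, 1.928, 0.001]
force: [-0.5, -0.3, 1.1]
finger_gap: 0.0513
grasp_force: 0.0
```

Run:
```python
from h import *
c=capture("wrist")
print(c["pose"].round(3))
p=blob(c,(0,150,60),(6,255,255),(0,0,560,420));print(p)
for z in(.094,.088,.083):print(onz(c,*p[0],z))
x,y,w,h=p[1][:4]; print(w*np.linalg.norm(onz(c,x,y,.094)-onz(c,x+1,y,.094)))
go(.4857,.0735,.1,-14)
```

```text
[[ 0.969 -0.236 -0.072  0.505]
 [-0.247 -0.925 -0.289  0.149]
 [ 0.002  0.298 -0.955  0.315]
 [ 0.     0.     0.     1.   ]]
(array([278.81700835, 219.93014427]), array([ 259,  199,   40,   43, 1317]))
[0.48756922 0.0785651  0.094     ]
[0.48708294 0.0766361  0.088     ]
[0.48667771 0.0750286  0.083     ]
0.024138040934338283
t 2.45 tcp [0.4875 0.0755 0.1726] yang -14.26 tilt z [ 2.1e-03  1.0e-04 -1.0e+00] 
 shift mm [-2.4 -1.4 72.6] roll -0.2633427791173517
```

Call:
step_arm(rows=[[-0.001,-0.001,0.03,0,-0.2],[-0.001,-0.001,0.06,0,-0.2],[-0.001,-0.001,0.085,0,-0.2],[-0.001,-0.001,0.1,0,-0.2],[-0.001,-0.001,0.107,0,-0.2],[-0.001,-0.001,0.107,0,-0.2],[-0.001,-0.001,0.107,0,1],[-0.001,-0.001,0.107,0,1],[-0.001,-0.001,0.107,0,1],[-0.001,-0.001,0.107,0,1],[-0.001,-0.001,0.107,0,1],[-0.001,-0.001,0.107,0,1]], newtons=40)

```text
time_s: 3.45
eef_pos: [0.4867, 0.0756, 0.0657]
tool_rot: [2.478, 1.929, 0.005]
force: [-0.9, 0.3, 5.8]
finger_gap: 0.0228
grasp_force: 39.3
```

Run:
```python
from h import *
go(.4857,.0735,.2,-14);o=get_obs();print(o["finger_gap"],o["grasp_force"],o["force"])
```

```text
t 3.45 tcp [0.4867 0.0756 0.0657] yang -14.19 tilt z [ 3.2e-03  6.0e-04 -1.0e+00] 
 shift mm [-2.100e+00 -1.000e-01 -1.343e+02] roll -0.18818181146397706
0.022799945914221617 39.27838623058051 [-0.87690614  0.33372773  5.8255357 ]
```

Call:
step_arm(rows=[[0,0,-0.02,0,1],[0,0,-0.045,0,1],[0,0,-0.08,0,1],[0,0,-0.12,0,1],[0,0,-0.16,0,1],[0,0,-0.16,0,1],[0,0,-0.16,0,1]])

```text
time_s: 4.03
eef_pos: [0.4868, 0.0755, 0.2268]
tool_rot: [2.477, 1.927, 0.008]
force: [-0.9, -0.5, -0.7]
finger_gap: 0.0223
grasp_force: 39.9
```

Run:
```python
from h import *
go(.615,.289,.225,-14);o=get_obs();print(o["finger_gap"],o["grasp_force"],o["force"])
```

```text
t 4.03 tcp [0.4868 0.0755 0.2268] yang -14.22 tilt z [ 6.1e-03  6.0e-04 -1.0e+00] 
 shift mm [238.4  71.8   2.7] roll -0.21882324977707412
0.022347702369039633 39.89201832097024 [-0.87552744 -0.46636564 -0.66889514]
```

Call:
step_arm(rows=[[0.03,0.01,0,0,1],[0.06,0.018,0,0,1],[0.09,0.027,0,0,1],[0.12,0.036,0,0,1],[0.15,0.045,0,0,1],[0.18,0.054,0,0,1],[0.21,0.063,0,0,1],[0.238,0.072,0,0,1],[0.238,0.072,0,0,1],[0.238,0.072,0,0,1],[0.238,0.072,0,0,1]])

```text
time_s: 4.95
eef_pos: [0.6128, 0.2871, 0.2221]
tool_rot: [2.479, 1.93, -0.007]
force: [0.3, 0.1, -0.6]
finger_gap: 0.0223
grasp_force: 39.9
```

Run:
```python
from h import *
go(.627,.3375,.225,-14)
c=capture("wrist");cv2.imwrite("pics/w2.png",c["color"][:,:,::-1]);np.savez("pics/w2.npz",**c)
print(proj(c,[.627,.3375,.128]))
s=capture("side");cv2.imwrite("pics/s2.png",cv2.resize(s["color"][80:230,220:360],None,fx=4,fy=4,interpolation=2)[:,:,::-1]);np.savez("pics/s2.npz",**s)
```

```text
t 4.95 tcp [0.6128 0.2871 0.2221] yang -14.2 tilt z [-0.0035 -0.0031 -1.    ] 
 shift mm [52.3  1.4 -3.1] roll -0.19515888170536755
[282.4501585 135.5458016]
```

View pics/w2.png

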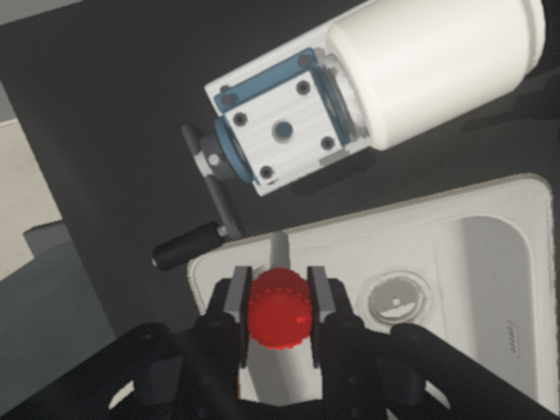

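View pics/s2.png

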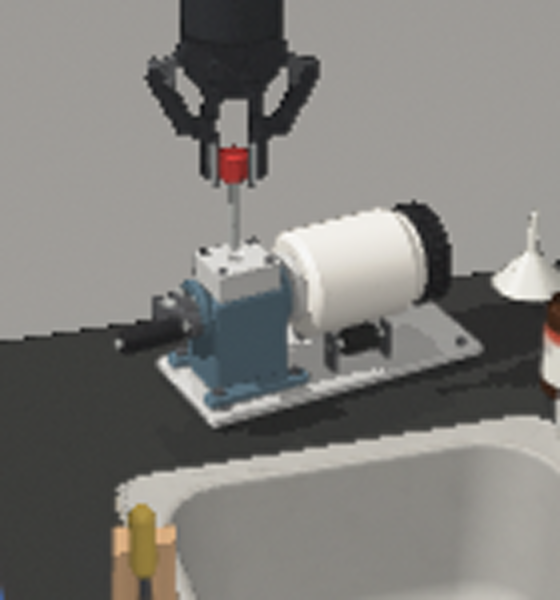

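Wrist view: the lock hole at (283,131), pin tip at about (279,236), head at (281,308), grip from (158,258) to (228,235). Side view: the pin hangs clear, above the sink side of the headstock.

Run:
```python
from h import *
c=dict(np.load("pics/w2.npz"));g=cv2.cvtColor(c["color"],cv2.COLOR_RGB2GRAY)
r=(g[115:148,268:300]<115).astype(np.uint8);n,l,s,ce=cv2.connectedComponentsWithStats(r);print(s[:,4],ce+[268,115])
i=1+s[1:,4].argmax();h=ce[i]+[268,115];print("hole",onz(c,*h,.128))
print("tip", onz(c,279.5,236,.1644))
h4=[(240,119),(303,88),(327,143),(266,173)];P=[onz(c,*q,.128) for q in h4];print("screws mean",np.mean(P,0),[np.linalg.norm(P[k]-P[k-1]) for k in range(4)],np.degrees(np.arctan2(*(P[1]-P[0])[1::-1])),np.degrees(np.arctan2(*(P[2]-P[3])[1::-1])))
for z in(.1,.105,.11): print("grip ends",z,onz(c,158,258,z),onz(c,228,235,z))
```

```text
[843 213] [[283.60260973 131.29893238]
 [283.09389671 129.81690141]]
hole [0.62821873 0.34075075 0.128     ]
tip [0.61255119 0.28751019 0.1644    ]
screws mean [0.62844489 0.33964249 0.128     ] [np.float64(0.03663260281966194), np.float64(0.04186308084658399), np.float64(0.035759886656865), np.float64(0.04230097501740893)] 11.046115818764484 12.228248625184321
grip ends 0.1 [0.51238539 0.26879239 0.1       ] [0.56937499 0.27371211 0.1       ]
grip ends 0.105 [0.51464218 0.2705531  0.105     ] [0.57055264 0.27537966 0.105     ]
grip ends 0.11 [0.51689897 0.27231382 0.11      ] [0.57173029 0.27704722 0.11      ]
```

Run:
```python
from h import *
go(.6284,.340,.1937,-14)
```

```text
t 5.05 tcp [0.6134 0.2863 0.2234] yang -14.29 tilt z [-0.0016 -0.0024 -1.    ] 
 shift mm [55.8  1.4 29.6] roll -0.2885050885691385
```

Call:
step_arm(rows=[[0.02,0.0005,0,0,1],[0.04,0.001,0,0,1],[0.055,0.001,0,0,1],[0.055,0.001,0.015,0,1],[0.055,0.001,0.028,0,1],[0.055,0.001,0.028,0,1],[0.055,0.001,0.028,0,1],[0.055,0.001,0.028,0,1]])

```text
time_s: 5.72
eef_pos: [0.6288, 0.3405, 0.1974]
tool_rot: [2.48, 1.928, 0.002]
force: [0.6, -0.3, 0.0]
finger_gap: 0.0231
grasp_force: 39.9
```

Run:
```python
from h import *
go(.6284,.340,.1937,-14)
c=capture("wrist");np.savez("pics/w3.npz",**c);s=capture("side")
a=cv2.resize(c["color"][180:320,200:360],None,fx=2.5,fy=2.5,interpolation=2)
b=cv2.resize(s["color"][110:160,250:307],None,fx=7,fy=7,interpolation=2)
cv2.imwrite("pics/w3.png",np.hstack([a,b])[:,:,::-1])
print(proj(c,[.6282,.3402,.128]),proj(s,[.6282,.3402,.128]))
```

```text
t 5.72 tcp [0.6288 0.3405 0.1974] yang -14.28 tilt z [ 1.2e-03  3.0e-04 -1.0e+00] 
 shift mm [-0.6 -0.2  3.7] roll -0.2779742524695905
[278.89913072 230.76332822] [278.31625491 143.7120985 ]
```

View pics/w3.png

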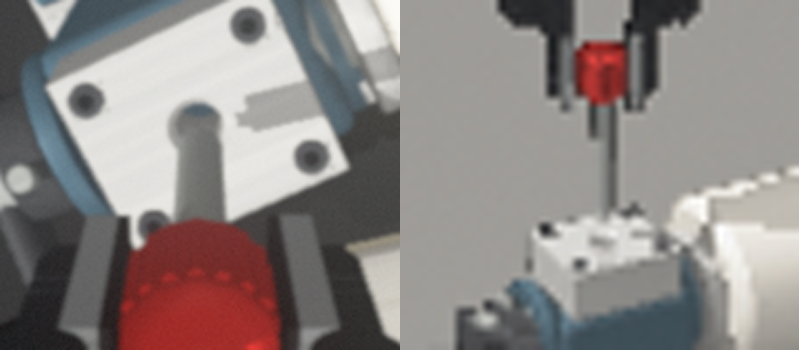

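In the crop the pin shank (x≈200) points into the hole (196,123), less than 1 mm off; the side crop agrees. Lower gently.

Call:
step_arm(rows=[[0,-0.0005,0.004,0,1],[0,-0.0005,0.008,0,1],[0,-0.0005,0.011,0,1],[0,-0.0005,0.013,0,1],[0,-0.0005,0.015,0,1],[0,-0.0005,0.017,0,1],[0,-0.0005,0.018,0,1],[0,-0.0005,0.018,0,1]])

```text
time_s: 6.48
eef_pos: [0.6279, 0.3411, 0.1779]
tool_rot: [2.479, 1.929, -0.001]
force: [0.6, -0.1, -1.2]
finger_gap: 0.0223
grasp_force: 39.9
```

Call:
step_arm(rows=[[0,0,0.003,0,1],[0,0,0.006,0,1],[0,0,0.009,0,1],[0,0,0.012,0,1],[0,0,0.013,0,1],[0,0,0.014,0,1],[0,0,0.014,0,1]])

```text
time_s: 7.07
eef_pos: [0.6279, 0.3412, 0.1641]
tool_rot: [2.479, 1.929, -0.0]
force: [0.7, -1.5, -2.5]
finger_gap: 0.0221
grasp_force: 39.9
```

Call:
step_arm(rows=[[0,0,0.001,0,1],[0,0,0.002,0,1],[0,0,0.0025,0,1],[0,0,0.0025,0,0.3],[0,0,0.0025,0,0],[0,0,0.0025,0,-0.2],[0,0,0.0025,0,-0.3],[0,0,0.0025,0,-0.3],[0,0,-0.02,0,-0.3],[0,0,-0.05,0,-0.3],[0,0,-0.08,0,-0.3],[0,0,-0.08,0,-0.3]])

```text
time_s: 8.07
eef_pos: [0.6302, 0.3442, 0.2523]
tool_rot: [2.479, 1.929, 0.022]
force: [0.2, 0.7, 1.4]
finger_gap: 0.0554
grasp_force: 0.0
```

```bash
cat >> h.py <<'E'
def pin():
    s=capture("side");p=blob(s,(0,150,60),(6,255,255),(240,80,330,160)); print("red side",p[0].round(2) if p else None,p[1] if p else "", "pred centre tip .103:",proj(s,[.6282,.340,.178]).round(2)," .090:",proj(s,[.6282,.340,.165]).round(2)," home .064:",proj(s,[.6282,.340,.139]).round(2))
E
python3 - <<'E'
from h import *
pin()
o=get_obs();print(o["finger_gap"])
# grip: hole frame
th=np.radians(11.3);ex=np.array([np.cos(th),np.sin(th),0]);ey=np.array([-np.sin(th),np.cos(th),0])
H=np.array([.6282,.340,0])
c=dict(np.load("pics/w2.npz"))
for a in(54,58,62,66,70,72):
  z=.088+.05*np.cos(np.radians(a));
  for q in((158,258),(228,235)):
    p=onz(c,*q,z)-H;print(a,"x",(p@ex*1e3).round(1),"y",(p@ey*1e3).round(1),"circle y",(-50*np.sin(np.radians(a))).round(1))
E
```

```text
red side [277.98 129.81] [275 126   7   9  52] pred centre tip .103: [278.16 130.05]  .090: [278.2  133.65]  home .064: [278.29 140.77]
0.055519675059392745
54 x -118.6 y -42.7 circle y -40.5
54 x -65.5 y -48.6 circle y -40.5
58 x -120.1 y -43.4 circle y -42.4
58 x -66.4 y -49.4 circle y -42.4
62 x -121.7 y -44.2 circle y -44.1
62 x -67.3 y -50.3 circle y -44.1
66 x -123.3 y -45.0 circle y -45.7
66 x -68.2 y -51.1 circle y -45.7
70 x -124.9 y -45.8 circle y -47.0
70 x -69.2 y -52.0 circle y -47.0
72 x -125.8 y -46.2 circle y -47.6
72 x -69.7 y -52.5 circle y -47.6
```

Pin stands on the shaft (side blob matches the prediction for tip at 103 mm). Now to the crank.

Run:
```python
from h import *
go(.5375,.2734,.17,-78.7)
```

```text
t 8.12 tcp [0.6292 0.3434 0.2493] yang -14.2 tilt z [ 0.0075  0.0058 -1.    ] 
 shift mm [-91.  -72.2  78.2] roll 64.49868978516425
```

Call:
step_arm(rows=[[-0.025,-0.02,0,7,-0.3],[-0.05,-0.04,0,14,-0.3],[-0.075,-0.06,0,21,-0.3],[-0.09,-0.072,0.01,28,-0.3],[-0.09,-0.072,0.02,35,-0.3],[-0.09,-0.072,0.03,42,-0.3],[-0.09,-0.072,0.04,49,-0.3],[-0.09,-0.072,0.05,56,-0.3],[-0.09,-0.072,0.06,64.5,-0.3],[-0.09,-0.072,0.07,64.5,-0.3],[-0.09,-0.072,0.07,64.5,-0.3],[-0.09,-0.072,0.07,64.5,-0.3]])

```text
time_s: 9.12
eef_pos: [0.5351, 0.2718, 0.1734]
tool_rot: [3.125, 0.314, -0.003]
force: [0.3, -0.2, 0.4]
finger_gap: 0.0558
grasp_force: 0.0
```

Run:
```python
from h import *
go(.5375,.2734,.088,-78.7)
pin()
c=capture("wrist");cv2.imwrite("pics/w4.png",c["color"][:,:,::-1]);np.savez("pics/w4.npz",**c)
print(proj(c,[.5375,.2734,.105]),c["pose"].round(3))
```

```text
t 9.12 tcp [0.5351 0.2718 0.1734] yang -78.54 tilt z [-0.002 -0.001 -1.   ] 
 shift mm [ 2.8 -1.1 85.4] roll 0.16470532743622357
red side [278.   129.89] [275 126   7   9  53] pred centre tip .103: [278.16 130.05]  .090: [278.2  133.65]  home .064: [278.29 140.77]
[278.09562922 226.12135858] [[ 0.198 -0.936 -0.292  0.61 ]
 [-0.98  -0.189 -0.059  0.287]
 [ 0.     0.298 -0.954  0.316]
 [ 0.     0.     0.     1.   ]]
```

View pics/w4.png

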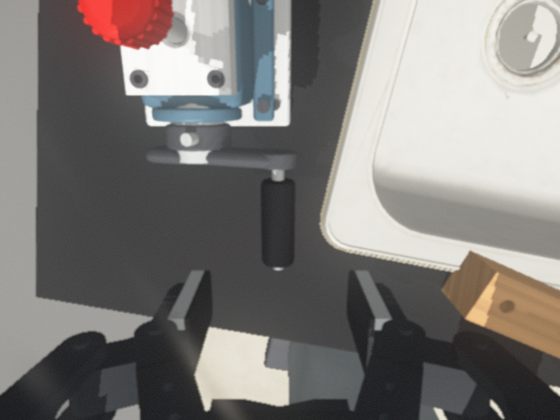

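The grip is at (278,180–268), centred between the fingers as predicted.

Call:
step_arm(rows=[[0.002,-0.001,0.03,0,-0.3],[0.002,-0.001,0.055,0,-0.3],[0.002,-0.001,0.075,0,-0.3],[0.002,-0.001,0.083,0,-0.3],[0.002,-0.001,0.083,0,-0.3],[0.002,-0.001,0.083,0,0],[0.002,-0.001,0.083,0,1],[0.002,-0.001,0.083,0,1],[0.002,-0.001,0.083,0,1],[0.002,-0.001,0.083,0,1],[0.002,-0.001,0.083,0,1]], newtons=20)

```text
time_s: 10.13
eef_pos: [0.5388, 0.2734, 0.0925]
tool_rot: [-3.126, -0.309, -0.005]
force: [1.9, -0.8, 1.4]
finger_gap: 0.0192
grasp_force: 22.1
```

Run:
```python
from h import *
pin();o=get_obs();p=o["eef_pos"];print(p,o["force"],o["finger_gap"],o["time_s"])
th=np.radians(11.3);q=p-[.6282,.340,.069];y=-np.sin(th)*q[0]+np.cos(th)*q[1]
print("y,z from axis",y,q[2],np.hypot(y,q[2]),np.degrees(np.arctan2(-y,q[2])))
a0=70
for a in range(68,-57,-3): print(a,[round(1e3*(50e-3*(np.sin(np.radians(a))-np.sin(np.radians(a0)))),1),round(-1e3*(50e-3*(np.cos(np.radians(a))-np.cos(np.radians(a0)))),1)],end=" ")
```

```text
red side [277.98 129.81] [275 126   7   9  52] pred centre tip .103: [278.16 130.05]  .090: [278.2  133.65]  home .064: [278.29 140.77]
[0.53878306 0.27334795 0.09228205] [ 1.47030607 -0.37113308  2.49078219] 0.019349598126157597 10.1833
y,z from axis -0.047839072502125844 0.023282054978058908 0.05320367413877552 64.04899600963793
68 [np.float64(-0.6), np.float64(-1.6)] 65 [np.float64(-1.7), np.float64(-4.0)] 62 [np.float64(-2.8), np.float64(-6.4)] 59 [np.float64(-4.1), np.float64(-8.7)] 56 [np.float64(-5.5), np.float64(-10.9)] 53 [np.float64(-7.1), np.float64(-13.0)] 50 [np.float64(-8.7), np.float64(-15.0)] 47 [np.float64(-10.4), np.float64(-17.0)] 44 [np.float64(-12.3), np.float64(-18.9)] 41 [np.float64(-14.2), np.float64(-20.6)] 38 [np.float64(-16.2), np.float64(-22.3)] 35 [np.float64(-18.3), np.float64(-23.9)] 32 [np.float64(-20.5), np.float64(-25.3)] 29 [np.float64(-22.7), np.float64(-26.6)] 26 [np.float64(-25.1), np.float64(-27.8)] 23 [np.float64(-27.4), np.float64(-28.9)] 20 [np.float64(-29.9), np.float64(-29.9)] 17 [np.float64(-32.4), np.float64(-30.7)] 14 [np.float64(-34.9),
[... 298 characters left out ...]
at64(-32.5)] -10 [np.float64(-55.7), np.float64(-32.1)] -13 [np.float64(-58.2), np.float64(-31.6)] -16 [np.float64(-60.8), np.float64(-31.0)] -19 [np.float64(-63.3), np.float64(-30.2)] -22 [np.float64(-65.7), np.float64(-29.3)] -25 [np.float64(-68.1), np.float64(-28.2)] -28 [np.float64(-70.5), np.float64(-27.0)] -31 [np.float64(-72.7), np.float64(-25.8)] -34 [np.float64(-74.9), np.float64(-24.4)] -37 [np.float64(-77.1), np.float64(-22.8)] -40 [np.float64(-79.1), np.float64(-21.2)] -43 [np.float64(-81.1), np.float64(-19.5)] -46 [np.float64(-83.0), np.float64(-17.6)] -49 [np.float64(-84.7), np.float64(-15.7)] -52 [np.float64(-86.4), np.float64(-13.7)] -55 [np.float64(-87.9), np.float64(-11.6)]
```

Call:
step_arm(rows=[[0,-0.0006,-0.0016,0,1],[0,-0.0017,-0.004,0,1],[0,-0.0028,-0.0064,0,1],[0,-0.0041,-0.0087,0,1],[0,-0.0055,-0.0109,0,1],[0,-0.0071,-0.013,0,1],[0,-0.0087,-0.015,0,1],[0,-0.0104,-0.017,0,1],[0,-0.0104,-0.017,0,1]])

```text
time_s: 10.93
eef_pos: [0.5368, 0.283, 0.1092]
tool_rot: [3.126, 0.309, 0.004]
force: [4.2, -2.4, 2.6]
finger_gap: 0.0195
grasp_force: 22.1
```

```bash
cat >> h.py <<'E'
def crank():
    o=get_obs();p=o["eef_pos"];th=np.radians(11.3);q=p-[.6282,.340,.069];y=-np.sin(th)*q[0]+np.cos(th)*q[1];f=o["force"]
    fy=-np.sin(th)*f[0]+np.cos(th)*f[1];x=np.cos(th)*q[0]+np.sin(th)*q[1]
    print("t",o["time_s"],"x,y,z",(1e3*np.array([x,y,q[2]])).round(1),"asin",np.degrees(np.arcsin(np.clip(-y/.05,-1,1))).round(1),"fy fz",fy.round(1),f[2].round(1),"gap",o["finger_gap"].round(4),"grasp",o["grasp_force"])
E
python3 -c "
from h import *
crank();pin();crank()
c=capture('wrist');np.savez('pics/w5.npz',**c);s=capture('side')
a=cv2.resize(s['color'][110:180,240:310],None,fx=6,fy=6,interpolation=2)
cv2.imwrite('pics/w5.png',np.hstack([cv2.resize(c['color'],(370,420)),a])[:,:,::-1])"
```

```text
Traceback (most recent call last):
  File "h.py", line 30, in crank
    print("t",o["time_s"],"x,y,z",(1e3*np.array([x,y,q[2]])).round(1),"asin",np.degrees(np.arcsin(np.clip(-y/.05,-1,1))).round(1),"fy fz",fy.round(1),f[2].round(1),"gap",o["finger_gap"].round(4),"grasp",o["grasp_force"])
                                                                                                                                                                          ^^^^^^^^^^^^^^^^^^^^^
AttributeError: 'float' object has no attribute 'round'
```

```bash
sed -i 's/o\["finger_gap"\].round(4)/round(o["finger_gap"],4)/' h.py; python3 -c "
from h import *
crank();pin();crank()"
```

```text
t 10.9333 x,y,z [-100.8  -38.    40.2] asin 49.4 fy fz -3.2 2.6 gap 0.0195 grasp 22.092109322547913
red side [279.   130.58] [276 127   7   9  53] pred centre tip .103: [278.16 130.05]  .090: [278.2  133.65]  home .064: [278.29 140.77]
t 10.9833 x,y,z [-100.8  -38.    40.2] asin 49.4 fy fz -3.2 2.5 gap 0.019 grasp 22.124428153038025
```

```bash
python3 -c "
import numpy as np
for a in list(range(49,34,-3))+list(range(34,-64,-1)):
  s,c=np.sin(np.radians(a)),np.cos(np.radians(a)); print(a,round(50*s,1),round(-50*c,1),end=' | ')"
```

```text
49 37.7 -32.8 | 46 36.0 -34.7 | 43 34.1 -36.6 | 40 32.1 -38.3 | 37 30.1 -39.9 | 34 28.0 -41.5 | 33 27.2 -41.9 | 32 26.5 -42.4 | 31 25.8 -42.9 | 30 25.0 -43.3 | 29 24.2 -43.7 | 28 23.5 -44.1 | 27 22.7 -44.6 | 26 21.9 -44.9 | 25 21.1 -45.3 | 24 20.3 -45.7 | 23 19.5 -46.0 | 22 18.7 -46.4 | 21 17.9 -46.7 | 20 17.1 -47.0 | 19 16.3 -47.3 | 18 15.5 -47.6 | 17 14.6 -47.8 | 16 13.8 -48.1 | 15 12.9 -48.3 | 14 12.1 -48.5 | 13 11.2 -48.7 | 12 10.4 -48.9 | 11 9.5 -49.1 | 10 8.7 -49.2 | 9 7.8 -49.4 | 8 7.0 -49.5 | 7 6.1 -49.6 | 6 5.2 -49.7 | 5 4.4 -49.8 | 4 3.5 -49.9 | 3 2.6 -49.9 | 2 1.7 -50.0 | 1 0.9 -50.0 | 0 0.0 -50.0 | -1 -0.9 -50.0 | -2 -1.7 -50.0 | -3 -2.6 -49.9 | -4 -3.5 -49.9 | -5 -4.4 -49.8 | -6 -5.2 -49.7 | -7 -6.1 -49.6 | -8 -7.0 -49.5 | -9 -7.8 -49.4 | -10 -8.7 -49.2 | -11 -9.5 -49.1 | -12 -10.4 -48.9 | -13 -11.2 -48.7 | -14 -12.1 -48.5 | -15 -12.9 -48.3 | -16 -13.8 -48.1 | -17 -14.6 -47.8 | -18 -15.5 -47.6 | -19 -16.3 -47.3 | -20 -17.1 -47.0 | -21 -17.9 -46.7 | -22 -18.7 -46.4 | -23 -19.5 -46.0 | -24 -20.3 -45.7 | -25 -21.1 -45.3 | -26 -21.9 -44.9 | -27 -22.7 -44.6 | -28 -23.5 -44.1 | -29 -24.2 -43.7 | -30 -25.0 -43.3 | -31 -25.8 -42.9 | -32 -26.5 -42.4 | -33 -27.2 -41.9 | -34 -28.0 -41.5 | -35 -28.7 -41.0 | -36 -29.4 -40.5 | -37 -30.1 -39.9 | -38 -30.8 -39.4 | -39 -31.5 -38.9 | -40 -32.1 -38.3 | -41 -32.8 -37.7 | -42 -33.5 -37.2 | -43 -34.1 -36.6 | -44 -34.7 -36.0 | -45 -35.4 -35.4 | -46 -36.0 -34.7 | -47 -36.6 -34.1 | -48 -37.2 -33.5 | -49 -37.7 -32.8 | -50 -38.3 -32.1 | -51 -38.9 -31.5 | -52 -39.4 -30.8 | -53 -39.9 -30.1 | -54 -40.5 -29.4 | -55 -41.0 -28.7 | -56 -41.5 -28.0 | -57 -41.9 -27.2 | -58 -42.4 -26.5 | -59 -42.9 -25.8 | -60 -43.3 -25.0 | -61 -43.7 -24.2 | -62 -44.1 -23.5 | -63 -44.6 -22.7 |
```

Call:
step_arm(rows=[[0,-0.0017,-0.0015,0,1],[0,-0.0036,-0.0031,0,1],[0,-0.0056,-0.0046,0,1],[0,-0.0076,-0.006,0,1],[0,-0.0097,-0.0073,0,1],[0,-0.0097,-0.0073,0,1]])

```text
time_s: 11.48
eef_pos: [0.5351, 0.2912, 0.1167]
tool_rot: [3.124, 0.307, 0.003]
force: [4.0, -4.0, 4.3]
finger_gap: 0.0195
grasp_force: 22.4
```

```bash
python3 -c "
from h import *
crank();pin()"
```

```text
t 11.4833 x,y,z [-100.8  -29.6   47.7] asin 36.2 fy fz -4.7 4.3 gap 0.0195 grasp 22.408827245235443
red side [279.  130.5] [276 127   7   8  52] pred centre tip .103: [278.16 130.05]  .090: [278.2  133.65]  home .064: [278.29 140.77]
```

Call:
step_arm(rows=[[0,-0.0007,-0.001,0,1],[0,-0.0014,-0.0018,0,1],[0,-0.0021,-0.0026,0,1],[0,-0.0029,-0.0032,0,1],[0,-0.0036,-0.0038,0,1],[0,-0.0044,-0.0043,0,1],[0,-0.0052,-0.0048,0,1],[0,-0.0059,-0.0052,0,1]])

```text
time_s: 12.2
eef_pos: [0.5337, 0.2985, 0.1212]
tool_rot: [3.126, 0.308, 0.004]
force: [5.1, -1.9, -0.5]
finger_gap: 0.0191
grasp_force: 22.0
```

```bash
python3 -c "
from h import *
crank();pin()"
```

```text
t 12.2 x,y,z [-100.8  -22.2   52.2] asin 26.4 fy fz -2.9 -0.5 gap 0.0191 grasp 22.02158421278
red side [278.88 130.71] [276 127   7   9  51] pred centre tip .103: [278.16 130.05]  .090: [278.2  133.65]  home .064: [278.29 140.77]
```

Call:
step_arm(rows=[[0,-0.0008,-0.0003,0,1],[0,-0.0016,-0.0007,0,1],[0,-0.0024,-0.0011,0,1],[0,-0.0032,-0.0014,0,1],[0,-0.004,-0.0018,0,1],[0,-0.0048,-0.0021,0,1],[0,-0.0056,-0.0024,0,1],[0,-0.0064,-0.0027,0,1]])

```text
time_s: 12.92
eef_pos: [0.5323, 0.3049, 0.1238]
tool_rot: [-3.126, -0.309, -0.003]
force: [4.5, -1.1, -0.1]
finger_gap: 0.0191
grasp_force: 22.0
```

```bash
python3 -c "
from h import *
crank();pin()"
```

```text
t 12.9167 x,y,z [-100.9  -15.6   54.8] asin 18.2 fy fz -1.9 -0.1 gap 0.0191 grasp 21.98624074459076
red side [278.88 130.75] [276 127   7   9  51] pred centre tip .103: [278.16 130.05]  .090: [278.2  133.65]  home .064: [278.29 140.77]
```

18.5 → 10.5°.

Call:
step_arm(rows=[[0,-0.0008,-0.0003,0,1],[0,-0.0017,-0.0005,0,1],[0,-0.0025,-0.0008,0,1],[0,-0.0034,-0.001,0,1],[0,-0.0042,-0.0012,0,1],[0,-0.0051,-0.0014,0,1],[0,-0.0059,-0.0016,0,1],[0,-0.0068,-0.0018,0,1]])

```text
time_s: 13.63
eef_pos: [0.531, 0.3117, 0.1255]
tool_rot: [-3.126, -0.309, -0.004]
force: [5.6, -1.2, -1.4]
finger_gap: 0.019
grasp_force: 21.9
```

```bash
python3 -c "
from h import *
crank();pin()"
```

```text
t 13.6333 x,y,z [-100.8   -8.7   56.5] asin 10.1 fy fz -2.3 -1.4 gap 0.019 grasp 21.93315178155899
red side [278.82 130.75] [276 127   7   9  51] pred centre tip .103: [278.16 130.05]  .090: [278.2  133.65]  home .064: [278.29 140.77]
```

Call:
step_arm(rows=[[0.0002,-0.0009,-0.0001,0,1],[0.0004,-0.0017,-0.0002,0,1],[0.0006,-0.0026,-0.0003,0,1],[0.0008,-0.0035,-0.0003,0,1],[0.001,-0.0044,-0.0004,0,1],[0.001,-0.0052,-0.0004,0,1],[0.001,-0.0061,-0.0004,0,1],[0.001,-0.007,-0.0004,0,1]])

```text
time_s: 14.35
eef_pos: [0.5295, 0.3191, 0.1261]
tool_rot: [-3.126, -0.31, -0.0]
force: [4.2, -0.5, 2.8]
finger_gap: 0.0191
grasp_force: 22.2
```

```bash
python3 -c "
from h import *
crank();pin()"
```

```text
t 14.35 x,y,z [-100.9   -1.1   57.1] asin 1.3 fy fz -1.3 2.8 gap 0.0191 grasp 22.221798598766327
red side [278.81 130.88] [276 127   7   9  48] pred centre tip .103: [278.16 130.05]  .090: [278.2  133.65]  home .064: [278.29 140.77]
```

Call:
step_arm(rows=[[0,-0.0009,0,0,1],[0,-0.0017,-0.0001,0,1],[0,-0.0026,-0.0002,0,1],[0,-0.0035,-0.0002,0,1],[0,-0.0044,-0.0002,0,1],[0,-0.0052,-0.0001,0,1],[0,-0.0061,0,0,1],[0,-0.007,0.0001,0,1]])

```text
time_s: 15.07
eef_pos: [0.5281, 0.326, 0.1257]
tool_rot: [-3.126, -0.31, -0.0]
force: [2.8, -1.1, 3.5]
finger_gap: 0.0189
grasp_force: 22.2
```

```bash
python3 -c "
from h import *
crank();pin()"
```

```text
t 15.0667 x,y,z [-100.9    5.9   56.7] asin -6.7 fy fz -1.7 3.5 gap 0.0189 grasp 22.24875658750534
red side [278.23 130.96] [275 127   7   9  52] pred centre tip .103: [278.16 130.05]  .090: [278.2  133.65]  home .064: [278.29 140.77]
```

Call:
step_arm(rows=[[0,-0.0008,0,0,1],[0,-0.0017,0,0,1],[0,-0.0025,0.0001,0,1],[0,-0.0034,0.0002,0,1],[0,-0.0042,0.0003,0,1],[0,-0.0051,0.0005,0,1],[0,-0.0059,0.0007,0,1],[0,-0.0067,0.0009,0,1]])

```text
time_s: 15.78
eef_pos: [0.5268, 0.3323, 0.1245]
tool_rot: [3.126, 0.309, -0.0]
force: [4.3, -1.2, 0.2]
finger_gap: 0.0191
grasp_force: 22.1
```

```bash
python3 -c "
from h import *
crank();pin()"
```

```text
t 15.7833 x,y,z [-100.9   12.3   55.5] asin -14.3 fy fz -2.0 0.2 gap 0.0191 grasp 22.06157147884369
red side [277.21 130.5 ] [274 127   7   8  48] pred centre tip .103: [278.16 130.05]  .090: [278.2  133.65]  home .064: [278.29 140.77]
```

Call:
step_arm(rows=[[0,-0.0008,0.0002,0,1],[0,-0.0017,0.0005,0,1],[0,-0.0025,0.0007,0,1],[0,-0.0034,0.001,0,1],[0,-0.0042,0.0013,0,1],[0,-0.005,0.0016,0,1]])

```text
time_s: 16.33
eef_pos: [0.5259, 0.337, 0.123]
tool_rot: [3.126, 0.309, -0.0]
force: [4.0, -1.2, -1.0]
finger_gap: 0.0191
grasp_force: 22.0
```

```bash
python3 -c "
from h import *
crank();pin()"
```

```text
t 16.3333 x,y,z [-100.9   17.1   54. ] asin -20.0 fy fz -2.0 -1.0 gap 0.0191 grasp 21.982867419719696
red side [278.19 134.27] [275 131   7   8  48] pred centre tip .103: [278.16 130.05]  .090: [278.2  133.65]  home .064: [278.29 140.77]
```

The pin has dropped (side blob row 130.5 → 134.3). Feel gently for the stop.

Call:
step_arm(rows=[[0,-0.0008,0.0003,0,1],[0,-0.0016,0.0006,0,1],[0,-0.0023,0.0009,0,1],[0,-0.0023,0.0009,0,1]])

```text
time_s: 16.72
eef_pos: [0.5254, 0.3394, 0.122]
tool_rot: [3.126, 0.309, -0.0]
force: [5.5, -2.1, -0.9]
finger_gap: 0.0189
grasp_force: 21.9
```

Call:
step_arm(rows=[[0,-0.0008,0.0003,0,1],[0,-0.0015,0.0006,0,1],[0,-0.002,0.0008,0,1],[0,-0.002,0.0008,0,1]])

```text
time_s: 17.05
eef_pos: [0.525, 0.3412, 0.1212]
tool_rot: [3.126, 0.309, -0.0]
force: [4.6, -1.9, -2.0]
finger_gap: 0.0191
grasp_force: 21.9
```

Call:
step_arm(rows=[[0,-0.0007,0.0003,0,1],[0,-0.0013,0.0006,0,1],[0,-0.0018,0.0008,0,1],[0,-0.0018,0.0008,0,1]])

```text
time_s: 17.38
eef_pos: [0.5247, 0.3428, 0.1203]
tool_rot: [3.126, 0.309, -0.0]
force: [4.6, -1.3, -1.9]
finger_gap: 0.019
grasp_force: 21.9
```

Call:
step_arm(rows=[[0,-0.0007,0.0003,0,1],[0,-0.0013,0.0006,0,1],[0,-0.0018,0.0008,0,1],[0,-0.0018,0.0008,0,1]])

```text
time_s: 17.72
eef_pos: [0.5244, 0.3443, 0.1195]
tool_rot: [3.125, 0.309, -0.0]
force: [5.0, -1.6, -1.5]
finger_gap: 0.0188
grasp_force: 21.9
```

Call:
step_arm(rows=[[0,-0.0007,0.0004,0,1],[0,-0.0013,0.0007,0,1],[0,-0.0018,0.001,0,1],[0,-0.0018,0.001,0,1]])

```text
time_s: 18.05
eef_pos: [0.524, 0.346, 0.1184]
tool_rot: [3.125, 0.309, -0.001]
force: [4.9, -2.8, -1.8]
finger_gap: 0.0192
grasp_force: 21.9
```

```bash
python3 -c "
from h import *
crank();pin()"
```

```text
t 18.05 x,y,z [-101.    26.3   49.4] asin -31.7 fy fz -3.7 -1.8 gap 0.0192 grasp 21.904127597808838
red side [278.12 134.31] [275 131   7   8  49] pred centre tip .103: [278.16 130.05]  .090: [278.2  133.65]  home .064: [278.29 140.77]
```

Call:
step_arm(rows=[[0,-0.0005,0.0003,0,1],[0,-0.0009,0.0005,0,1],[0,-0.0013,0.0008,0,1],[0,-0.0013,0.0008,0,1]])

```text
time_s: 18.43
eef_pos: [0.5238, 0.347, 0.1177]
tool_rot: [3.125, 0.309, -0.001]
force: [5.2, -2.0, -1.7]
finger_gap: 0.0188
grasp_force: 21.9
```

Call:
step_arm(rows=[[0,-0.0005,0.0003,0,1],[0,-0.0009,0.0006,0,1],[0,-0.0013,0.0009,0,1],[0,-0.0013,0.0009,0,1]])

```text
time_s: 18.77
eef_pos: [0.5236, 0.3483, 0.1169]
tool_rot: [3.125, 0.309, -0.001]
force: [5.2, -2.2, -0.3]
finger_gap: 0.019
grasp_force: 21.9
```

Call:
step_arm(rows=[[0,-0.0004,0.0003,0,1],[0,-0.0008,0.0006,0,1],[0,-0.0008,0.0006,0,1]])

```text
time_s: 19.02
eef_pos: [0.5234, 0.349, 0.1163]
tool_rot: [3.125, 0.309, -0.001]
force: [5.5, -2.0, -1.6]
finger_gap: 0.0192
grasp_force: 21.9
```

```bash
python3 -c "
from h import *
crank();pin()"
```

```text
t 19.0167 x,y,z [-101.    29.4   47.3] asin -36.0 fy fz -3.0 -1.6 gap 0.0192 grasp 21.949431002140045
red side [278.12 134.31] [275 131   7   8  49] pred centre tip .103: [278.16 130.05]  .090: [278.2  133.65]  home .064: [278.29 140.77]
```

Call:
step_arm(rows=[[0,-0.0004,0.0003,0,1],[0,-0.0008,0.0006,0,1],[0,-0.0012,0.0009,0,1],[0,-0.0012,0.0009,0,1]])

```text
time_s: 19.4
eef_pos: [0.5232, 0.3501, 0.1154]
tool_rot: [3.125, 0.308, -0.001]
force: [5.7, -2.4, -1.1]
finger_gap: 0.0191
grasp_force: 22.0
```

```bash
python3 -c "
from h import *
crank();pin()
c=capture('wrist');s=capture('side')
a=cv2.resize(s['color'][110:180,240:310],None,fx=6,fy=6,interpolation=2)
cv2.imwrite('pics/w5.png',np.hstack([cv2.resize(c['color'],(370,420)),a])[:,:,::-1])"
```

```text
t 19.4 x,y,z [-101.    30.5   46.4] asin -37.6 fy fz -3.5 -1.1 gap 0.0191 grasp 21.96617692708969
red side [278.45 134.43] [275 131   7   8  44] pred centre tip .103: [278.16 130.05]  .090: [278.2  133.65]  home .064: [278.29 140.77]
```

View pics/w5.png

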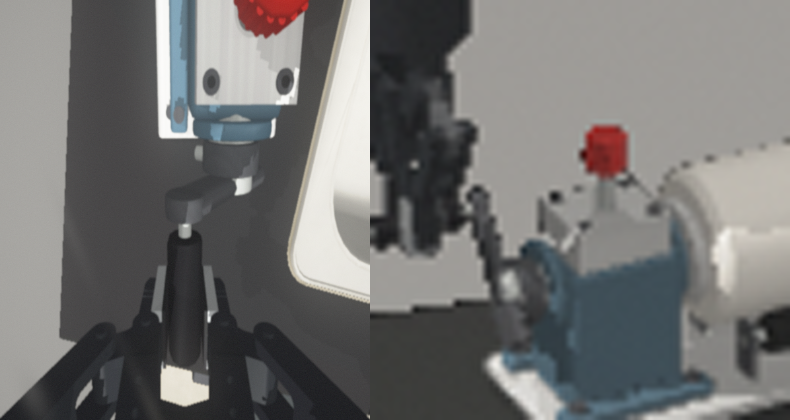

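The picture shows the crank past the top, grip in the fingers, the pin upright and lower, its head a short way above the cap.

Call:
step_arm(rows=[[0,-0.0004,0.0003,0,1],[0,-0.0008,0.0006,0,1],[0,-0.0008,0.0006,0,1]])

```text
time_s: 19.8
eef_pos: [0.5231, 0.3508, 0.1149]
tool_rot: [3.124, 0.308, -0.001]
force: [4.6, -2.5, -0.4]
finger_gap: 0.0192
grasp_force: 22.0
```

```bash
python3 -c "
from h import *
crank();pin()"
```

```text
t 19.8 x,y,z [-101.    31.2   45.9] asin -38.6 fy fz -3.4 -0.4 gap 0.0192 grasp 21.98493182659149
red side [278.83 134.34] [276 131   7   8  47] pred centre tip .103: [278.16 130.05]  .090: [278.2  133.65]  home .064: [278.29 140.77]
```

Call:
step_arm(rows=[[0,-0.0004,0.0003,0,1],[0,-0.0008,0.0006,0,1],[0,-0.0008,0.0006,0,1]])

```text
time_s: 20.1
eef_pos: [0.5229, 0.3514, 0.1143]
tool_rot: [3.124, 0.308, -0.001]
force: [5.1, -3.1, 0.1]
finger_gap: 0.0192
grasp_force: 22.0
```

```bash
python3 -c "
from h import *
crank();pin()"
```

```text
t 20.1 x,y,z [-101.    31.8   45.3] asin -39.6 fy fz -4.1 0.1 gap 0.0192 grasp 22.0068222284317
red side [279.  134.5] [276 131   7   8  50] pred centre tip .103: [278.16 130.05]  .090: [278.2  133.65]  home .064: [278.29 140.77]
```

Call:
step_arm(rows=[[0,-0.0003,0.0003,0,1],[0,-0.0006,0.0005,0,1],[0,-0.0006,0.0005,0,1]])

```text
time_s: 20.4
eef_pos: [0.5228, 0.3519, 0.1139]
tool_rot: [3.124, 0.308, -0.001]
force: [4.4, -3.1, -0.4]
finger_gap: 0.0191
grasp_force: 22.0
```

Call:
step_arm(rows=[[0,-0.0004,0.0003,0,1],[0,-0.0008,0.0006,0,1],[0,-0.0008,0.0006,0,1]])

```text
time_s: 20.65
eef_pos: [0.5227, 0.3525, 0.1133]
tool_rot: [3.124, 0.308, -0.001]
force: [5.1, -3.5, 0.5]
finger_gap: 0.0189
grasp_force: 22.1
```

```bash
python3 -c "
from h import *
crank();pin()"
```

```text
t 20.65 x,y,z [-101.    33.    44.3] asin -41.2 fy fz -4.5 0.5 gap 0.0189 grasp 22.053346931934357
red side [279.04 134.66] [276 131   7   9  50] pred centre tip .103: [278.16 130.05]  .090: [278.2  133.65]  home .064: [278.29 140.77]
```

Call:
step_arm(rows=[[0,-0.0004,0.0003,0,1],[0,-0.0008,0.0006,0,1],[0,-0.0008,0.0006,0,1],[0,-0.0008,0.0006,0,1]])

```text
time_s: 21.03
eef_pos: [0.5226, 0.353, 0.1128]
tool_rot: [3.124, 0.308, -0.001]
force: [4.3, -2.6, 1.3]
finger_gap: 0.0191
grasp_force: 22.1
```

```bash
python3 -c "
from h import *
crank();pin()"
```

```text
t 21.0333 x,y,z [-101.    33.5   43.8] asin -42.0 fy fz -3.4 1.3 gap 0.0191 grasp 22.110954523086548
red side [279.06 134.75] [276 131   7   9  51] pred centre tip .103: [278.16 130.05]  .090: [278.2  133.65]  home .064: [278.29 140.77]
```

```bash
python3 -c "
from h import *
c=capture('wrist');g=cv2.cvtColor(c['color'],cv2.COLOR_RGB2GRAY)
old=cv2.cvtColor(cv2.resize(cv2.imread('pics/w5.png')[:,:370],(560,420)),cv2.COLOR_BGR2GRAY)
for n,im in(('old',old),('new',g)):
  for r in (226,230,234):
    print(n,r,''.join('%4d'%v for v in im[r,262:300:2]))
t,_=cv2.findTransformECC if 0 else (0,0)
tpl=old[170:240,245:320];m=cv2.matchTemplate(g[140:270,215:350],tpl,cv2.TM_CCOEFF_NORMED);_,v,_,l=cv2.minMaxLoc(m);print(v,l[0]+215-245,l[1]+140-170)
crank()"
```

```text
old 226   70  71  72  76 106 133 144 168 203 219 215 194 162 134  90  73  73  70  71
old 230   62  52  45  45  94 134 143 159 169 169 170 165 157 129  69  46  51  58  65
old 234   34  34  34  38  91 132 144 160 167 168 169 166 157 126  60  35  36  34  35
new 226   73  71  70  74 109 134 144 162 170 187 185 170 159 139  86  71  73  74  71
new 230   66  52  47  47 100 134 147 161 169 170 170 169 158 134  65  45  54  59  66
new 234   33  33  34  38  95 133 145 161 170 167 170 165 160 127  53  35  33  37  30
0.9846786856651306 0 0
t 21.1333 x,y,z [-101.    33.4   43.8] asin -42.0 fy fz -4.7 1.2 gap 0.0194 grasp 22.11028128862381
```

Call:
step_arm(rows=[[0,-0.0004,0.0003,0,1],[0,-0.0007,0.0006,0,1],[0,-0.0007,0.0006,0,1],[0,-0.0007,0.0006,0,1]])

```text
time_s: 21.47
eef_pos: [0.5225, 0.3535, 0.1124]
tool_rot: [3.123, 0.307, -0.001]
force: [4.0, -3.7, 1.8]
finger_gap: 0.0192
grasp_force: 22.2
```

```bash
python3 -c "
from h import *
crank();pin()"
```

```text
t 21.4667 x,y,z [-101.    33.9   43.4] asin -42.8 fy fz -4.4 1.8 gap 0.0192 grasp 22.182610630989075
red side [279.16 134.88] [276 131   7   9  51] pred centre tip .103: [278.16 130.05]  .090: [278.2  133.65]  home .064: [278.29 140.77]
```

Resistance has roughly doubled, the pin is leaning to its limit: that is the stop. Back off about 7.5 mm to free the pin.

Call:
step_arm(rows=[[0,0.0008,-0.0006,0,1],[0,0.0017,-0.0013,0,1],[0,0.0026,-0.0019,0,1],[0,0.0035,-0.0026,0,1],[0,0.0044,-0.0033,0,1],[0,0.0053,-0.004,0,1],[0,0.0063,-0.0048,0,1],[0,0.0063,-0.0048,0,1],[0,0.0063,-0.0048,0,1]])

```text
time_s: 22.27
eef_pos: [0.5233, 0.3494, 0.1161]
tool_rot: [3.126, 0.309, -0.001]
force: [6.8, -0.4, -3.7]
finger_gap: 0.0188
grasp_force: 21.6
```

```bash
python3 -c "
from h import *
crank();pin()"
```

```text
t 22.2667 x,y,z [-101.    29.8   47.1] asin -36.6 fy fz -1.7 -3.7 gap 0.0188 grasp 21.6020330786705
red side [279.14 134.8 ] [276 131   7   9  50] pred centre tip .103: [278.16 130.05]  .090: [278.2  133.65]  home .064: [278.29 140.77]
```

Call:
step_arm(rows=[[0,0.0008,-0.0005,0,1],[0,0.0016,-0.001,0,1],[0,0.0025,-0.0015,0,1],[0,0.0025,-0.0015,0,1],[0,0.0025,-0.0015,0,1]])

```text
time_s: 22.73
eef_pos: [0.5237, 0.3474, 0.1175]
tool_rot: [-3.126, -0.31, 0.0]
force: [5.9, 1.1, -4.6]
finger_gap: 0.019
grasp_force: 21.6
```

```bash
python3 -c "
from h import *
crank();pin()"
```

```text
t 22.7333 x,y,z [-101.    27.7   48.5] asin -33.7 fy fz -0.1 -4.6 gap 0.019 grasp 21.56687468290329
red side [279.08 134.66] [276 131   7   9  50] pred centre tip .103: [278.16 130.05]  .090: [278.2  133.65]  home .064: [278.29 140.77]
```

Call:
step_arm(rows=[[0,0,0,0,0.5],[0,0,0,0,0.1],[0,0,0,0,-0.2],[0,0,0,0,-0.2],[0,0,0,0,-0.2],[0,0,-0.03,0,-0.2],[0,0,-0.065,0,-0.2],[0,0,-0.1,0,-0.2],[0,0,-0.13,0,0.5],[0,0,-0.13,0,1],[0,0,-0.13,0,1]])

```text
time_s: 23.7
eef_pos: [0.5244, 0.3478, 0.251]
tool_rot: [-3.123, -0.309, -0.006]
force: [-0.0, -0.4, -0.5]
finger_gap: 0.0152
grasp_force: 0.0
```

```bash
python3 -c "
from h import *
pin();go(.6282,.340,.2,-78.7)"
```

```text
red side [279.04 134.81] [276 131   7   9  52] pred centre tip .103: [278.16 130.05]  .090: [278.2  133.65]  home .064: [278.29 140.77]
t 23.75 tcp [0.5235 0.3471 0.2489] yang -78.68 tilt z [ 1.e-04  6.e-04 -1.e+00] 
 shift mm [101.3  27.5  48.9] roll 0.017785229646648304
```

```bash
python3 -c "
from h import *
c=capture('wrist')
p=blob(c,(0,150,60),(6,255,255),(0,0,560,420));print(p, c['pose'][:3,3].round(3))
for z in(.176,.173,.165):print(onz(c,*p[0],z))
print('tip35-38 check: width mm',1e3*24)
go(.6282,.340,.2,-78.7)"
```

```text
(array([336.14435146,  38.21548117]), array([ 312,   17,   47,   46, 1434])) [0.598 0.362 0.391]
[0.63141719 0.33883203 0.176     ]
[0.63188612 0.33850521 0.173     ]
[0.63313659 0.33763368 0.165     ]
tip35-38 check: width mm 24000.0
t 23.8 tcp [0.523  0.3466 0.2476] yang -78.68 tilt z [-0.002 -0.001 -1.   ] 
 shift mm [102.   27.1  47.4] roll 0.022047026865664066
```

Call:
step_arm(rows=[[0.03,0.01,0,0,1],[0.06,0.018,0,0,1],[0.085,0.024,0,0,1],[0.1035,0.0285,0,0,1],[0.1035,0.0285,0.02,0,1],[0.1035,0.0285,0.04,0,1],[0.1035,0.0285,0.05,0,1],[0.1035,0.0285,0.055,0,1],[0.1035,0.0285,0.055,0,1],[0.1035,0.0285,0.055,0,1]])

```text
time_s: 24.63
eef_pos: [0.6308, 0.3397, 0.1936]
tool_rot: [-3.126, -0.31, 0.0]
force: [-0.3, 0.3, -0.1]
finger_gap: 0.0
grasp_force: 0.0
```

```bash
python3 -c "
from h import *
pin();go(.630,.339,.176,-78.7);print(get_obs()['force'])"
```

```text
red side [279.11 134.79] [276 131   8   9  53] pred centre tip .103: [278.16 130.05]  .090: [278.2  133.65]  home .064: [278.29 140.77]
t 24.68 tcp [0.6313 0.3398 0.1945] yang -78.68 tilt z [ 0.0014  0.001  -1.    ] 
 shift mm [-1.4  0.6 18.5] roll 0.024520435466058643
[ 0.11003705 -0.65756773  0.52194073]
```

Call:
step_arm(rows=[[-0.001,0,0.005,0,1],[-0.001,0,0.01,0,1],[-0.001,0,0.014,0,1],[-0.001,0,0.017,0,1],[-0.001,0,0.019,0,1],[-0.001,0,0.02,0,1],[-0.001,0,0.02,0,1]])

```text
time_s: 25.27
eef_pos: [0.63, 0.3392, 0.1734]
tool_rot: [-3.126, -0.31, -0.0]
force: [-1.5, -0.1, -0.7]
finger_gap: 0.0001
grasp_force: 0.0
```

Call:
step_arm(rows=[[0,0,0.001,0,1],[0,0,0.002,0,1],[0,0,0.003,0,1],[0,0,0.003,0,1]])

```text
time_s: 25.6
eef_pos: [0.6305, 0.3397, 0.1716]
tool_rot: [-3.125, -0.309, -0.003]
force: [-0.6, 1.4, 5.0]
finger_gap: -0.0002
grasp_force: 2.1
```

```bash
python3 -c "
from h import *
pin();print(get_obs()['force'])"
```

```text
red side [279.2  135.95] [276 133   7   7  44] pred centre tip .103: [278.16 130.05]  .090: [278.2  133.65]  home .064: [278.29 140.77]
[-0.22147113  0.52538112  3.91094621]
```

Call:
step_arm(rows=[[0,0,0.001,0,1],[0,0,0.002,0,1],[0,0,0.003,0,1],[0,0,0.003,0,1]])

```text
time_s: 25.98
eef_pos: [0.63, 0.3399, 0.1683]
tool_rot: [-3.125, -0.31, -0.001]
force: [-0.4, 1.2, 3.7]
finger_gap: -0.0001
grasp_force: 2.1
```

Call:
step_arm(rows=[[0,0,0.001,0,1],[0,0,0.002,0,1],[0,0,0.003,0,1],[0,0,0.004,0,1],[0,0,0.004,0,1]])

```text
time_s: 26.4
eef_pos: [0.6294, 0.3403, 0.1639]
tool_rot: [-3.124, -0.31, 0.0]
force: [-1.1, 1.7, 4.3]
finger_gap: -0.0
grasp_force: 2.2
```

```bash
python3 -c "
from h import *
pin();print(get_obs()['force'])"
```

```text
red side [279.08 137.82] [276 135   7   7  40] pred centre tip .103: [278.16 130.05]  .090: [278.2  133.65]  home .064: [278.29 140.77]
[-0.97377617  0.92294957  4.59518536]
```

Call:
step_arm(rows=[[0,0,0.001,0,1],[0,0,0.002,0,1],[0,0,0.003,0,1],[0,0,0.004,0,1],[0,0,0.005,0,1],[0,0,0.006,0,1],[0,0,0.006,0,1]])

```text
time_s: 27.03
eef_pos: [0.6292, 0.341, 0.1585]
tool_rot: [-3.123, -0.311, 0.0]
force: [-1.8, 1.8, 7.4]
finger_gap: 0.0004
grasp_force: 3.3
```

Call:
step_arm(rows=[[0,0,0.001,0,1],[0,0,0.002,0,1],[0,0,0.003,0,1],[0,0,0.004,0,1],[0,0,0.005,0,1],[0,0,0.005,0,1]])

```text
time_s: 27.53
eef_pos: [0.6289, 0.341, 0.1532]
tool_rot: [-3.123, -0.311, 0.001]
force: [-2.0, 1.0, 5.0]
finger_gap: 0.0002
grasp_force: 2.8
```

```bash
python3 -c "
from h import *
pin();print(get_obs()['force'])"
```

```text
red side [278.92 140.88] [276 138   7   7  40] pred centre tip .103: [278.16 130.05]  .090: [278.2  133.65]  home .064: [278.29 140.77]
[-3.11375366  0.91667495  5.76135928]
```

Call:
step_arm(rows=[[0,0,0.001,0,1],[0,0,0.002,0,1],[0,0,0.003,0,1],[0,0,0.004,0,1],[0,0,0.004,0,1]])

```text
time_s: 28.0
eef_pos: [0.6289, 0.3412, 0.1505]
tool_rot: [-3.123, -0.311, 0.001]
force: [-3.8, 1.2, 11.3]
finger_gap: -0.0002
grasp_force: 5.3
```

Call:
step_arm(rows=[[0,0,0.0007,0,1],[0,0,0.0014,0,1],[0,0,0.002,0,1],[0,0,0.002,0,1]])

```text
time_s: 28.33
eef_pos: [0.6289, 0.3413, 0.1504]
tool_rot: [-3.122, -0.311, -0.0]
force: [-6.4, -0.1, 16.6]
finger_gap: -0.0
grasp_force: 8.2
```

Call:
step_arm(rows=[[0,0,-0.005,0,1],[0,0,-0.02,0,1],[0,0,-0.05,0,1],[0,0,-0.08,0,1],[-0.04,0,-0.1,0,1],[-0.08,0,-0.1,0,1],[-0.1,0,-0.1,0,1],[-0.1,0,-0.1,0,1],[-0.1,0,-0.1,0,1]])

```text
time_s: 29.08
eef_pos: [0.531, 0.3188, 0.2461]
tool_rot: [3.125, 0.31, -0.001]
force: [0.3, -0.2, 0.4]
finger_gap: -0.0002
grasp_force: 0.0
```

```bash
python3 -c "
from h import *
pin();o=get_obs();print(o['force'],o['eef_pos'])
c=capture('wrist');s=capture('side')
p=blob(c,(0,150,60),(6,255,255),(0,0,560,420));q=blob(s,(0,150,60),(6,255,255),(240,80,330,160))
print(p,onz(c,*p[0],.145),tri(ray(c,*p[0]),ray(s,*q[0])))"
```

```text
red side [278.18 140.61] [275 137   8   8  51] pred centre tip .103: [278.16 130.05]  .090: [278.2  133.65]  home .064: [278.29 140.77]
[ 0.37372193 -0.64423256  0.52863685] [0.53233831 0.31871889 0.24585421]
(array([275.5816,  56.8488]), array([ 257,   35,   39,   44, 1250])) [0.62773349 0.34012858 0.145     ] (array([0.6282628 , 0.34026088, 0.1393123 ]), np.float64(7.443345977768984e-05))
```

Pin home: side blob (278.2,140.6) matches the predicted (278.3,140.8), and the head centre triangulates to z = 0.139 m over the hole. I'm handing in.

```bash
python3 -c "
from station import *
print(sign_off())"
```

```text
the job is handed in; nothing more can be done
None
```

The lock pin dropped into the shaft's cross-hole by itself, I felt the crank stop lightly and backed it off, then pushed the pin fully home with its head on the cap; nothing else on the bench was touched, and the job was handed in at about 29 s.

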